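# Weigh two vials against each other and load the heavier into the carrier

## Task

Set the two vials from the front of the bench upright on opposite pans of the balance, let go of both and see which pan goes down. Then take the heavier vial from its pan, stand it in the blue cup of the sample carrier and press it down until you feel the firm stop under it (a push of about 15 N; more than 20 N would damage it), let go of it and leave the lighter vial standing on its pan. Set the vials down gently, as the balance bears no more than 20 N, and leave the other things on the bench where they are.

Things in the scene. Friction and masses are not known exactly. Their poses are not given: they have to be found in the camera images.
- vial_white_mid (a point): Centre, half-way up (24 mm above its foot), of the loose white vial with the white cap: body 22 mm in diameter, 38 mm high, then a cap 18 mm in diameter up to a total height of 48 mm; z is its axis, up. It starts upright on the worktop. Its mass, 25 to 95 g, differs each run and cannot be seen: only the balance tells which vial is heavier.
- vial_red_mid (a point): The same for the like-sized loose brown vial with the red cap: centre, 24 mm above its foot; mass 25 to 95 g, drawn on its own. (A like vial far back at the left, beside the notebook, belongs to the room and is not meant.)
- balance: Equal-arm balance on a fixed white base, 85 x 270 mm; origin under its centre on the worktop, y axis towards the left pan. The two round steel pans (70 mm wide, rim 2 mm high, 68 mm above the worktop when level) stand 100 mm either side of the centre and ride level, up or down by at most 8 mm, one rising as the other sinks. A 59 mm high pillar stands between them.
- pan_left_top (a point): Middle of the upper face of the left pan (towards the balance's +y), moving with it.
- pan_right_top (a point): Middle of the upper face of the right pan (towards the balance's -y), moving with it.
- pan_left (a joint): How far the left pan is below level, m: +0.008 left pan right down (right pan up), 0 level, -0.008 left pan up (right pan right down). One gram of difference sends the heavier side right down within about 3 s.
- carrier: Sample carrier, a grey block on a 94 x 94 mm black foot, fixed to the worktop, deck 35 mm above the worktop; origin under its centre. The blue cup stands out of the middle of the deck.
- cup_floor (a point): Middle of the cup's inner floor, moving with the cup; 57 mm above the worktop at the start. The cup is 36 mm wide outside; its bore is 27 mm wide and 10 mm deep, open at the top, so the rim is 10 mm above this point. Hold a vial so that its lowest 12 mm stay free. The floor has a hole in its middle, through which the vial's foot meets the stop.
- cup (a joint): How far the cup is pushed down, m; 0 at the start, at most 0.022. It slides with a drag of about 5 N and stays where it is left. At 3 to 17 mm down, different each run and not to be seen, the vial's foot meets a fixed rubber-tipped stop; the push then climbs by about 8 N per mm. On letting go, the vial rises 1 to 2 mm as the rubber recovers.
- vial_white: The white vial with the white cap; origin at the centre of its foot, z up.
- vial_red: The brown vial with the red cap; origin at the centre of its foot, z up.
- dish: Bystander: clear petri dish, 59 mm wide, 15 mm high, loose; origin at the centre of its underside.
- timer: Bystander: white bench timer, 62 x 66 x 18 mm, loose; origin at the centre of its underside.
- tape_roll: Bystander: roll of masking tape, 100 mm wide, 25 mm high, loose; origin at the centre of its underside.
Mind the look-alikes: they are no part of the job. What is shaped like the vial_white but green is not meant.

How it is judged:
By the outcome, as a careful person would: the job done as asked, in the order asked, and still so for the second after the job is handed in, with the robot touching nothing.
It also fails if it takes over 67 s, if anything falls off the work surface, if the arm or the gripper's body presses on something with over 40 N, if the wrist force passes 120 N, or if a joint passes its speed limit or range.

## Robot

A 7-joint arm with a two-finger parallel gripper is mounted at the origin on a cart in front of the work surface, level with it; the furniture and walls round the work are solid. World frame = base frame: x ahead of the robot, y to its left, z up, the work surface at z = 0. Lengths are in m, angles in rad, forces in N, time in s.
With the tool pointing down it reaches from about 0.4 to 0.875 m from the base axis. Payload 4.4 kg.
Tool frame: the origin (TCP) lies at the very end of the fingers, on their centre line; the grasp point (between the pads) lies 19 mm behind it; z points along the fingers, y is the direction in which the jaws open and shut (so a half turn about z gives the same grasp; the last joint's range is limited). The gripper opens to 85 mm and grips with 20 to 120 N. Pads are 22 mm wide; open, the fingers measure 114 mm over their backs; the gripper's body (76 mm by 85 mm) begins 54 mm behind the grasp point. The pads swing forward as they close: fully open they stand 13 mm farther back than shut.
Start: joints at [-1.209, 0.628, 0.038, 1.517, -0.027, 0.996, -0.02], TCP at [0.27, 0.591, 0.231] pointing down, gripper open.
Joint ranges: [-3.06, 3.06], [-0.37, 2.12], [-1.25, 1.32], [0.18, 2.47], [-1.1, 4.24], [0.23, 1.98], [-2.94, 2.94]. Speed limits (rad/s): [2.57, 2.57, 3.14, 3.14, 3.14, 3.14, 3.14].

## Interface

Orientations are given as a rotation vector (axis times angle).
In Python, from rig import r gives the robot as it stands. The module is installed in compiled form; this text tells all that it offers. Calls block until the motion is done:
- r.goto(position, orientation): joint-space move of the TCP to a pose.
- r.move_linear(position, attitude=None, max_speed=0.15): straight line of the TCP; attitude=None keeps the orientation; max_speed is the mean speed in m/s.
- r.move_joints(angles): joint-space move.
- r.release() and r.grab(effort=None): open the fingers fully, or close them until they stop; effort is the grip in N (None keeps the last).
- r.pause(seconds).
- r.solve_ik(position, orientation): joint angles nearest the present ones, or None.
- r.state(): the state.
- r.snapshot(name): name is "scene" or "top" or "wrist"; returns a dict with "color" (480x640x3 uint8, blue, green, red), "fx", "fy", "cx", "cy" (pixels), "camera_from_world" (4x4, takes a point from world to camera coordinates); the wrist camera has in their place "hand_eye" (4x4, takes a point from camera to tool coordinates, whose origin is the TCP and whose axes are the flange's). Camera axes: x right, y down, z forward; pixel columns grow to the right and rows downward; lengths in m; the calibration is good to about 2 mm. The wrist camera is an equidistant fisheye: a pixel r from the principal point sees the ray r / f radians off the axis. A picture is of the moment at which its call begins: read the wrist's pose just before it. There is no depth.
A pose or a line that the arm cannot do raises r.IKError and nothing moves.
- r.finish_job(): hands the job in, once; it reports no verdict.
The state is a dict: "time_s": time; "q": joint angles; "joint_vel": joint speeds; "joint_torque": joint torques, N m; "ee_pos": TCP position; "tool_rot": TCP orientation; "wrist_force": force on the tool from outside, world axes, zero at the start; "ft_torque": the same for the moment, N m; "opening": finger opening in m.
Only numpy, scipy, OpenCV 4.12 (cv2) and the standard library are available. Lean on these libraries where they do the work, as an engineer would, in place of code of your own. Each camera call takes 0.05 s, during which the arm holds its last target. There are 200 camera calls.

## Working session

There is one attempt and no reset: what is moved stays moved. The work goes in short steps, each a Python script; the robot and the scene stay as the last script left them, time stands still between calls to the robot, and variables do not carry over. Pictures are saved under pics/ and viewed, about 8 in all and at most 12, crops included, and the job is handed in when it is done.

```bash
mkdir -p pics
cat > h.py <<'E'
import numpy as np, cv2
from rig import r
from scipy.spatial.transform import Rotation as R
def ray(s,uv):
    T=np.array(s["camera_from_world"]);d=T[:3,:3].T@np.array([(uv[0]-s["cx"])/s["fx"],(uv[1]-s["cy"])/s["fy"],1.])
    return -T[:3,:3].T@T[:3,3],d
def onz(s,uv,z):
    o,d=ray(s,uv);return o+d*(z-o[2])/d[2]
def proj(s,p):
    T=np.array(s["camera_from_world"]);c=T[:3,:3]@np.array(p)+T[:3,3]
    return np.array([s["fx"]*c[0]/c[2]+s["cx"],s["fy"]*c[1]/c[2]+s["cy"]])
E
python3 - <<'E'
from h import *
import pickle
S={n:r.snapshot(n) for n in("scene","top")}
pickle.dump(S,open("s0.pkl","wb"))
for n in S: cv2.imwrite(f"pics/{n}0.png",S[n]["color"]); print(n,S[n]["fx"],np.round(S[n]["camera_from_world"],3))
st=r.state();print(st["time_s"],st["ee_pos"],st["tool_rot"],st["opening"])
E
```

```text
scene 442.9213005899916 [[ 0.664 -0.748  0.008 -0.344]
 [-0.49  -0.443 -0.75   0.323]
 [ 0.565  0.494 -0.661  0.706]
 [ 0.     0.     0.     1.   ]]
top 588.9651383439079 [[-0.061 -0.998 -0.004  0.039]
 [-0.973  0.06  -0.221  0.552]
 [ 0.221 -0.009 -0.975  1.242]
 [ 0.     0.     0.     1.   ]]
0.1 [0.26941062 0.59092541 0.23047397] [-6.66831020e-01 -3.06964295e+00  2.65419928e-03] 0.08541095027199978
```

View pics/scene0.png

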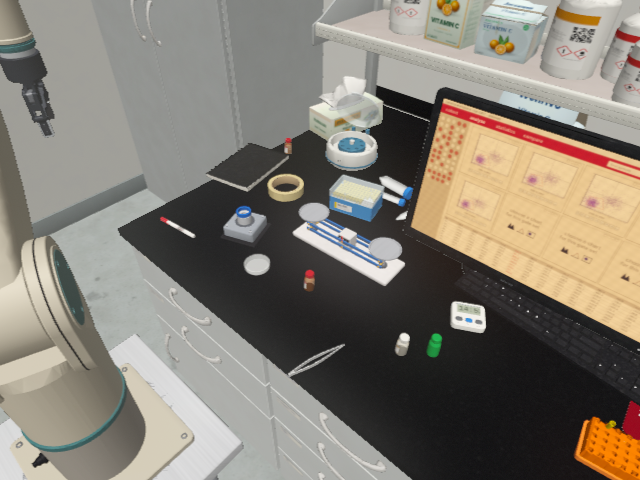

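View pics/top0.png

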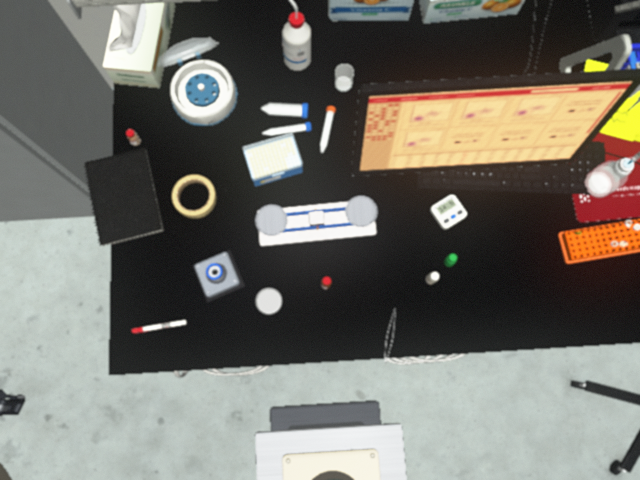

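The scene view shows the red-capped vial at (310,281), the white vial at (403,345), the cup at (244,214), and the pans at (314,212) and (385,248). In the top view these are at (326,283), (432,277), (216,271), and (270,219)/(360,211).

Look-alikes: the green vial at scene (435,345) / top (452,259), and the brown/red one by the notebook at scene (288,146) / top (133,137). I choose the white-capped white vial and the front red one.

```bash
cat > m.py <<'E'
from h import *
import pickle
S=pickle.load(open("s0.pkl","rb"))
def blob(s,box,f):
    x0,y0,x1,y1=box;c=s["color"][y0:y1,x0:x1]
    m=f(cv2.cvtColor(c,cv2.COLOR_BGR2HSV).astype(int)).astype(np.uint8)
    n,l,st,ce=cv2.connectedComponentsWithStats(m);i=1+np.argmax(st[1:,4])
    return ce[i]+[x0,y0],st[i]+np.array([x0,y0,0,0,0])
red=lambda h:((h[...,0]<8)|(h[...,0]>172))&(h[...,1]>150)&(h[...,2]>90)
wh=lambda h:(h[...,1]<60)&(h[...,2]>120)
blue=lambda h:(h[...,0]>100)&(h[...,0]<125)&(h[...,1]>120)&(h[...,2]>50)
gr=lambda h:(h[...,1]<70)&(h[...,2]>60)
def tri(a,b):
    o1,d1=ray(S["top"],a);o2,d2=ray(S["scene"],b);t=np.linalg.lstsq(np.c_[d1,-d2],o2-o1,rcond=None)[0]
    p,q=o1+d1*t[0],o2+d2*t[1];return (p+q)/2,np.linalg.norm(p-q)
for n,bt,bs,f in[("redcap",(315,270,340,295),(300,265,320,295),red),("white",(422,266,441,288),(392,328,415,360),wh),
   ("cup",(203,258,230,286),(230,200,258,226),blue)]:
    a,sa=blob(S["top"],bt,f);b,sb=blob(S["scene"],bs,f);print(n,a,sa,b,sb,*tri(a,b))
E
python3 m.py
python3 - <<'E'
import sys;sys.path.insert(0,'.')
from h import *
import pickle
S=pickle.load(open("s0.pkl","rb"))
t=S["top"]["color"];s=S["scene"]["color"]
z=lambda i,x0,y0,x1,y1:cv2.resize(i[y0:y1,x0:x1],(400,280),interpolation=cv2.INTER_CUBIC)
a=np.hstack([z(t,240,190,390,295),z(t,190,245,290,315)]);b=np.hstack([z(s,290,190,420,281),z(s,380,320,460,376)])
cv2.imwrite("pics/c1.png",np.vstack([a,b]))
E
```

```text
redcap [326.4   280.575] [322 276  10  10  80] [309.11290323 273.66129032] [305 270   9   8  62] [ 0.46568025 -0.01635863  0.04036735] 0.0018325927122969934
white [433.53398058 276.90291262] [428 271  12  13 103] [402.27510917 343.59388646] [395 333  15  23 229] [ 0.46138812 -0.2569967   0.0234189 ] 0.0034800314817599147
cup [213.95180723 271.73493976] [206 264  17  16  83] [243.10434783 211.10434783] [235 206  16  12 115] [0.49755928 0.22839095 0.06126861] 0.0004861210817893388
```

View pics/c1.png

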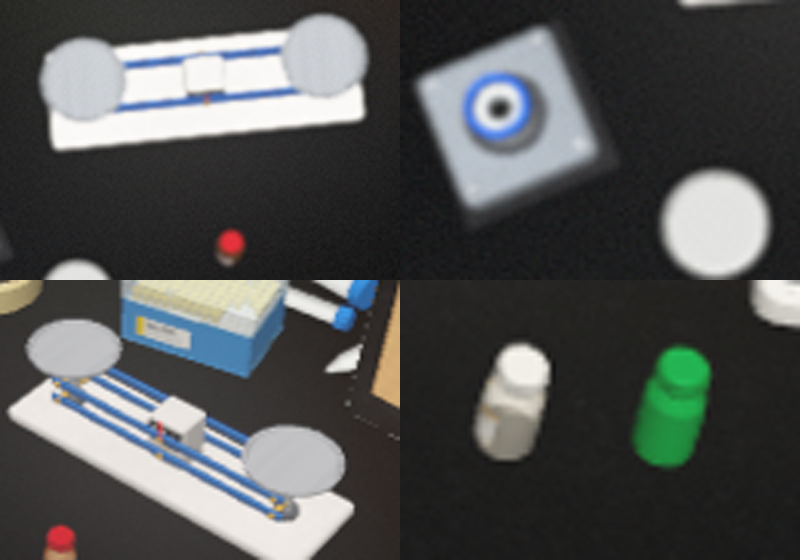

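The crop confirms the red-capped brown vial and the white vial, with green beside it. Pan ellipses in top are about (271,219.6) and (361.7,211), the cup rim is at (214.2,271.8), and the dish is well clear of the cup. Next I locate the pans and cup rim in both views.

```bash
cat > m2.py <<'E'
from h import *
import pickle
S=pickle.load(open("s0.pkl","rb"));t,s=S["top"],S["scene"]
from m import tri
L=tri((271.1,219.6),(290+73*.325,190+(349-280)*.325));Rr=tri((361.7,211),(290+293*.325,190+(460-280)*.325))
C=tri((214.25,271.75),(243.1,211.5));print("pans",L,Rr,"dist",np.linalg.norm(L[0]-Rr[0]));
print("z-plane",onz(t,(271.1,219.6),.068),onz(t,(361.7,211),.068),onz(t,(214.25,271.75),.067),onz(s,(243.1,211.5),.067),C)
print("red",onz(t,(326.4,280.6),.044),onz(s,(309.1,273.7),.044),"dish",onz(t,(268.5,301),.01),"timer",onz(t,(449,211),.018),"green",onz(t,(452,259),.03))
w=r.snapshot("wrist");print(w["fx"],w["cx"],w["cy"],np.round(w["hand_eye"],3).tolist())
q=r.state()["q"]
for p in [(.466,-.016),(.461,-.257)]:
  for y in (0,.4,-.4,.8): print(p,y,r.solve_ik([*p,.2],(R.from_euler('z',y)*R.from_euler('x',np.pi)).as_rotvec()))
E
python3 m2.py|grep -v "^redcap\|^white\|^cup"
```

```text
pans (array([0.60695898, 0.09855031, 0.06229645]), np.float64(0.002010945099603072)) (array([ 0.61334553, -0.10436896,  0.06605734]), np.float64(0.0020416631607046926)) dist 0.20305458197470683
z-plane [0.60622295 0.09755489 0.068     ] [ 0.61355976 -0.10492532  0.068     ] [0.49664402 0.22665827 0.067     ] [0.49184499 0.2212672  0.067     ] (array([0.49743131, 0.22801981, 0.0604029 ]), np.float64(0.000991286642863618))
red [ 0.46578782 -0.01683056  0.044     ] [ 0.46220347 -0.01834789  0.044     ] dish [0.43272932 0.11551989 0.01      ] timer [ 0.61483222 -0.31139454  0.018     ] green [ 0.49966708 -0.30268418  0.03      ]
371.64829954431775 320.0851716807479 242.6719869203784 [[0.0, -0.963, -0.27, 0.068], [1.0, 0.0, -0.0, 0.001], [0.0, -0.27, 0.963, -0.143], [0.0, 0.0, 0.0, 1.0]]
(0.466, -0.016) 0 [-0.54239875  0.51663348  0.75418411  2.06148962 -0.51525882  0.75646619
 -1.03760378]
(0.466, -0.016) 0.4 [-0.48845694  0.49246886  0.66592367  2.06023409 -0.4511331   0.73414855
 -0.70847273]
(0.466, -0.016) -0.4 [-0.58928866  0.54283117  0.83534599  2.0625435  -0.57494326  0.78158278
 -1.37116141]
(0.466, -0.016) 0.8 [-0.42854893  0.47125581  0.57246258  2.05879052 -0.38433973  0.71540493
 -0.38180493]
(0.461, -0.257) 0 [-0.14797804  0.69670429  0.99157228  1.9087854  -0.72422807  0.94506331
 -0.37607824]
(0.461, -0.257) 0.4 [-1.35234561e-01  6.83498459e-01  9.62903254e-01  1.90849522e+00
 -7.02700772e-01  9.30789381e-01  1.66876987e-03]
(0.461, -0.257) -0.4 [-0.15111582  0.70012769  0.99880314  1.90885636 -0.72964583  0.94878436
 -0.77047491]
(0.461, -0.257) 0.8 [-0.10093084  0.65261502  0.89031957  1.9076987  -0.64796119  0.8979371
  0.34516418]
```

```bash
cat >> h.py <<'E'
PSI=2.265
ROT=lambda psi=PSI:(R.from_euler('z',psi)*R.from_euler('x',np.pi)).as_rotvec()
def wsnap(name=None):
    st=r.state();w=r.snapshot("wrist")
    T=np.eye(4);T[:3,:3]=R.from_rotvec(st["tool_rot"]).as_matrix();T[:3,3]=st["ee_pos"]
    w["wc"]=T@np.array(w["hand_eye"])
    if name: cv2.imwrite(f"pics/{name}.png",w["color"])
    return w
def wz(w,uv,z):
    d=np.array([(uv[0]-w["cx"])/w["fx"],(uv[1]-w["cy"])/w["fy"]]);t=np.linalg.norm(d)
    v=np.r_[d/t*np.sin(t),np.cos(t)] if t>1e-9 else np.array([0,0,1.])
    v=w["wc"][:3,:3]@v;o=w["wc"][:3,3];return o+v*(z-o[2])/v[2]
def wp(w,p):
    c=np.linalg.inv(w["wc"])@np.r_[p,1];n=np.hypot(c[0],c[1]);t=np.arctan2(n,c[2])
    return np.array([w["cx"]+w["fx"]*t*c[0]/n,w["cy"]+w["fy"]*t*c[1]/n])
E
python3 - <<'E'
from h import *
r.move_joints([-0.03,.628,0,1.517,0,.996,.75]);t=r.state();print(t["time_s"],t["ee_pos"],R.from_rotvec(t["tool_rot"]).as_matrix().round(2))
r.goto([.466,-.017,.13],ROT());t=r.state();print(t["time_s"],t["q"],t["ee_pos"])
w=wsnap("w1")
import pickle;pickle.dump(w,open("w1.pkl","wb"))
for n,p in dict(redfoot=(.466,-.017,0),redcap=(.466,-.017,.048),L=(.607,.098,.068),R=(.6135,-.1045,.068),cup=(.4955,.225,.067)).items(): print(n,wp(w,p))
E
```

```text
2.6667 [ 0.65009623 -0.00681712  0.23116788] [[-0.7   0.71  0.  ]
 [ 0.71  0.7   0.  ]
 [ 0.    0.   -1.  ]]
3.5167 [-0.03066007  0.53581386  0.0086728   2.11182148 -0.00971883  0.49023988
  0.68059505] [ 0.4685222  -0.01649332  0.13067255]
redfoot [315.14848991 230.05376213]
redcap [314.42167253 248.20415637]
L [575.82802508 258.08155677]
R [387.79620035 450.21845194]
cup [580.89366145  14.93079004]
```

View pics/w1.png

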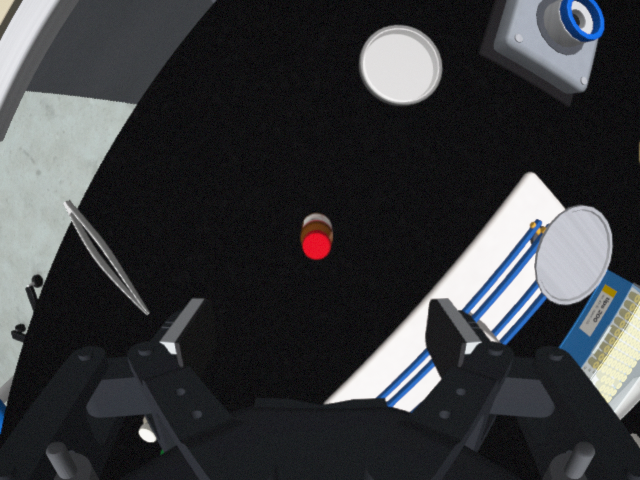

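The wrist view agrees with the other views: red cap at (316,246), left pan at (573,255), cup rim at (582,17). The path is clear, so I grasp red and put it on the left pan.

```bash
cat >> h.py <<'E'
def capxy(w,f,zc,near,rad=45):
    h=cv2.cvtColor(w["color"],cv2.COLOR_BGR2HSV).astype(int);m=f(h).astype(np.uint8)
    y,x=np.ogrid[:480,:640];m[(x-near[0])**2+(y-near[1])**2>rad**2]=0
    n,l,st,ce=cv2.connectedComponentsWithStats(m);i=1+np.argmax(st[1:,4]);return ce[i],st[i],wz(w,ce[i],zc)
red=lambda h:((h[...,0]<8)|(h[...,0]>172))&(h[...,1]>150)&(h[...,2]>120)
def S(tag=""):
    t=r.state();print(tag,round(t["time_s"],2),np.round(t["ee_pos"],4),"F",np.round(t["wrist_force"],2),"open",round(t["opening"],4));return t
E
cat > a1.py <<'E'
from h import *
import pickle;w=pickle.load(open("w1.pkl","rb"))
c,st,p=capxy(w,red,.046,(316,240));print("red",c,st,p)
L1=wz(w,(573.5,255),.068);C1=wz(w,(582.5,17),.067);print("L",L1,"cup",C1)
L=(.25*np.array([.606,.098,.068])*2+.5*L1)
r.move_linear([p[0],p[1],.011],ROT(),.2);S("down")
r.grab(60);g=S("grab")
r.move_linear([p[0],p[1],.15],ROT(),.25);S("lift")
r.move_linear([L[0],L[1],.115],ROT(),.25);t=S("over")
wsnap("w2")
r.move_linear([L[0],L[1],.068+g["ee_pos"][2]],ROT(),.06);S("placed")
E
python3 a1.py
```

```text
red [315.97507788 244.94548287] [302 231  29  29 642] [ 0.46574318 -0.01517469  0.046     ]
L [0.6033569  0.09795199 0.068     ] cup [0.49729701 0.22494018 0.067     ]Traceback (most recent call last):
  File "a1.py", line 6, in <module>
    r.move_linear([p[0],p[1],.011],ROT(),.2);S("down")
    ~~~~~~~~~~~~~^^^^^^^^^^^^^^^^^^^^^^^^^^^
rig.IKError: the arm cannot follow that straight line within its joint ranges
```

Run:
```python
from h import *
for z in (.13,.08,.05,.011):
  for psi in (2.265,2.265-np.pi): print(z,round(psi,2),np.round(r.solve_ik([.4657,-.0152,z],ROT(psi)),3) if r.solve_ik([.4657,-.0152,z],ROT(psi)) is not None else None)
print(r.state()["q"])
```

```text
0.13 2.27 [-0.034  0.536  0.009  2.116 -0.01   0.49   0.677]
0.13 -0.88 [-0.612  0.732  0.927  2.131 -0.908  0.745 -1.523]
0.08 2.27 [-0.032  0.632  0.006  2.149 -0.01   0.361  0.677]
0.08 -0.88 [-0.54   0.797  0.81   2.163 -1.039  0.645 -1.418]
0.05 2.27 [-0.031  0.693  0.005  2.162 -0.01   0.287  0.677]
0.05 -0.88 [ 0.628  0.956 -1.063  2.144  1.211  0.868  2.616]
0.011 2.27 [-0.174  0.791  0.218  2.176 -0.697  0.242  1.357]
0.011 -0.88 [ 0.623  1.055 -1.063  2.154  1.34   0.896  2.523]
[-0.03052129  0.53597429  0.00872241  2.11099779 -0.00975447  0.49036971
  0.6805548 ]
```

Run:
```python
from h import *
r.move_joints([.638,.752,-1.063,2.124,.95,.811,2.807-np.pi]);t=S();print(R.from_rotvec(t["tool_rot"]).as_matrix().round(2))
r.goto([.4657,-.0152,.12],ROT());t=S();print(t["q"].round(3))
for p in [(.4657,-.0152,.011),(.605,.098,.079),(.461,-.257,.12),(.461,-.257,.011),(.6135,-.105,.087),(.497,.226,.1),(.497,.226,.06)]: 
  for psi in (PSI,PSI-np.pi):
    q=r.solve_ik(p,ROT(psi));print(p,None if q is None else np.round(q,3))
```

```text
4.57 [ 0.4663 -0.0024  0.1303] F [ 0.21 -0.39  0.01] open 0.0855
[[-0.64  0.77  0.03]
 [ 0.77  0.63  0.02]
 [-0.01  0.03 -1.  ]]
 4.82 [ 0.4656 -0.0152  0.1194] F [-0.19  1.12  0.27] open 0.0852
[ 0.635  0.778 -1.042  2.106  0.951  0.841 -0.308]
(0.4657, -0.0152, 0.011) [ 0.505  0.932 -0.827  2.157  1.251  0.672 -0.546]
(0.4657, -0.0152, 0.011) [ 0.673  1.136 -1.186  2.153  1.377  1.028  2.496]
(0.605, 0.098, 0.079) [ 0.331  0.972 -0.965  1.731  0.954  0.984 -0.321]
(0.605, 0.098, 0.079) [-0.057  0.778 -0.244  1.743  0.282  0.655 -2.906]
(0.461, -0.257, 0.12) [ 1.093  0.855 -1.06   1.944  0.944  0.949  0.245]
(0.461, -0.257, 0.12) [ 0.659  0.63  -0.305  1.956  0.318  0.601 -2.303]
(0.461, -0.257, 0.011) [ 0.996  0.991 -0.88   1.991  1.157  0.781  0.088]
(0.461, -0.257, 0.011) [ 0.312  0.823  0.22   2.01  -0.476  0.357 -1.534]
(0.6135, -0.105, 0.087) [ 0.668  0.981 -0.995  1.699  0.955  1.024  0.02 ]
(0.6135, -0.105, 0.087) [ 0.294  0.78  -0.28   1.711  0.308  0.694 -2.595]
(0.497, 0.226, 0.1) [ 0.108  0.872 -0.978  1.909  0.938  0.906 -0.659]
(0.497, 0.226, 0.1) [ 0.21   1.021 -1.241  1.906  1.108  1.123  2.341]
(0.497, 0.226, 0.06) [ 0.075  0.921 -0.917  1.928  1.01   0.843 -0.713]
(0.497, 0.226, 0.06) [ 0.201  1.098 -1.228  1.925  1.202  1.117  2.281]
```

The elbow-out branch reaches every waypoint, so I go ahead.

```bash
python3 a1.py
```

```text
red [315.97507788 244.94548287] [302 231  29  29 642] [ 0.46574318 -0.01517469  0.046     ]
L [0.6033569  0.09795199 0.068     ] cup [0.49729701 0.22494018 0.067     ]
down 5.51 [ 0.4661 -0.0144  0.0117] F [-0.45  0.32  0.8 ] open 0.0853
grab 6.12 [ 0.4659 -0.0154  0.0115] F [-0.97 -1.47  6.53] open 0.0196
lift 6.83 [ 0.465  -0.0159  0.1491] F [ 0.64  1.11 -1.6 ] open 0.0191
over 7.72 [0.6032 0.0972 0.1139] F [-0.22 -0.17  0.2 ] open 0.0196
placed 8.51 [0.6047 0.0983 0.0796] F [-0.12 -0.59 -0.95] open 0.0198
```

View pics/w2.png

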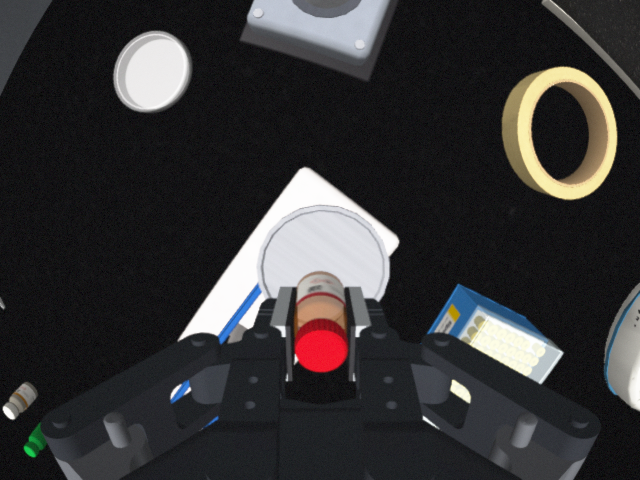

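Red is held upright between the pads and the pan is centred under it at about (324,264). I release, then move to white.

Run:
```python
from h import *
t=S();r.release();S("rel")
p=t["ee_pos"]
r.move_linear([p[0],p[1],.16],ROT(),.25)
r.goto([.461,-.257,.13],ROT());r.pause(.15);S("white")
w=wsnap("w3")
import pickle;pickle.dump(w,open("w3.pkl","wb"))
wh=lambda h:(h[...,1]<45)&(h[...,2]>190)
print(wp(w,(.461,-.257,.046)),capxy(w,wh,.046,wp(w,(.461,-.257,.04))))
print("R pred",wp(w,(.6135,-.1045,.076)))
```

```text
8.51 [0.6047 0.0983 0.0796] F [-0.12 -0.59 -0.95] open 0.0198
rel 9.16 [0.6047 0.098  0.0796] F [ 0.35 -0.39 -0.63] open 0.0856
white 11.22 [ 0.462  -0.2557  0.1302] F [ 0.17 -0.31 -0.37] open 0.0854
[315.82828289 250.08821455] (array([318.78016529, 248.49586777]), array([305, 235,  29,  28, 605], dtype=int32), array([ 0.46176505, -0.25497936,  0.046     ]))
R pred [620.00627309 234.6999088 ]
```

View pics/w3.png

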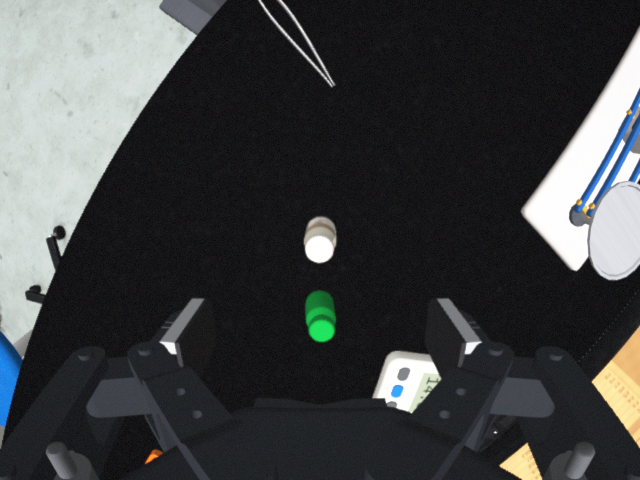

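White cap is at (319,248), with green behind at (321,328) outside the jaw sweep. I grasp white and carry it to the right pan.

```bash
cat > a2.py <<'E'
from h import *
p=[.4618,-.2550];P=[.6130,-.1045]
r.move_linear([*p,.011],ROT(),.2);S("down")
r.grab(60);g=S("grab");np.save("g.npy",g["ee_pos"][2])
r.move_linear([*p,.15],ROT(),.25);S("lift")
r.move_linear([*P,.13],ROT(),.25);r.pause(.1);t=S("over")
w=wsnap("w4");top=r.snapshot("top");cv2.imwrite("pics/top4.png",top["color"])
import pickle;pickle.dump((w,top),open("w4.pkl","wb"))
a=cv2.resize(w["color"],(540,405));b=cv2.resize(top["color"][180:250,245:385],(560,280))
cv2.imwrite("pics/c4.png",np.vstack([cv2.copyMakeBorder(a[150:],0,0,0,20,0),b]))
print(wp(w,(*P,.076)))
E
python3 a2.py
```

```text
down 12.01 [ 0.4626 -0.2547  0.0117] F [ 0.88  0.77 -0.03] open 0.0853
grab 12.62 [ 0.4619 -0.2552  0.0115] F [-1.93 -0.43  5.3 ] open 0.0199
lift 13.33 [ 0.4607 -0.2553  0.1488] F [-0.11 -0.76 -1.19] open 0.0196
over 14.44 [ 0.6119 -0.1065  0.1296] F [-0.21 -0.29 -1.08] open 0.0197
[322.12749211 263.93308169]
```

View pics/c4.png

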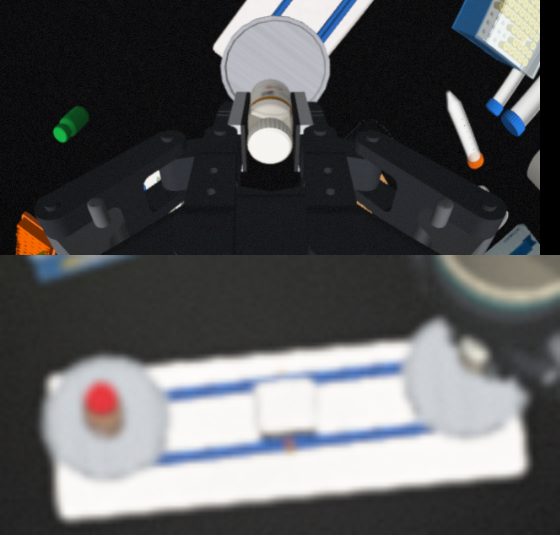

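Red stands centred on the left pan. The right pan's centre is at wrist px (326,256) against a prediction of (322,264), close enough. I place white there, release it and watch.

```bash
cat > a3.py <<'E'
from h import *
import pickle
w,_=pickle.load(open("w4.pkl","rb"));P=wz(w,(326,257),.076)[:2];print("R",P);P=.5*P+.5*np.array([.613,-.1045])
g=float(np.load("g.npy"))
r.move_linear([*P,.0765+g],ROT(),.08);S("place")
r.release();S("rel")
r.move_linear([*P,.17],ROT(),.25)
# hover so that the camera sees the cup and both pans, ready for either vial
r.goto([.50,.215,.20],ROT());r.pause(1.3);S("hover")
w=wsnap("w5");s=r.snapshot("scene");t=r.snapshot("top");pickle.dump((w,s,t),open("w5.pkl","wb"))
a=cv2.resize(w["color"],(480,360));b=cv2.resize(s["color"][185:285,290:420],(312,240),interpolation=3);c=cv2.resize(t["color"][190:250,250:385],(480,213))
o=np.zeros((573,800,3),np.uint8);o[:360,:480]=a;o[:240,488:]=b;o[360:,:480]=c;cv2.imwrite("pics/c5.png",o)
print("cup pred",wp(w,(.4973,.225,.067)))
for n,im,box in(("scene",s,(295,185,405,262)),("top",t,(255,195,385,235))):
    x0,y0,x1,y1=box;h=cv2.cvtColor(im["color"][y0:y1,x0:x1],cv2.COLOR_BGR2HSV).astype(int);y,x=np.nonzero(red(h));print(n,"redcap",x.mean()+x0,y.mean()+y0,len(x))
S("end")
E
python3 a3.py
```

```text
R [ 0.6120526  -0.10000296]
place 15.22 [ 0.6125 -0.1019  0.088 ] F [-0.15  0.17 -0.59] open 0.0194
rel 15.87 [ 0.6126 -0.1023  0.0881] F [-0.26  0.86  1.16] open 0.0855
hover 18.92 [0.5   0.215 0.2  ] F [ 0.22 -0.19  0.23] open 0.0851
cup pred [324.37680889 219.2323766 ]
scene redcap 313.6938775510204 200.0612244897959 49
top redcap nan nan 0
end 19.07 [0.5   0.215 0.2  ] F [-0.09  0.05  0.06] open 0.0851a3.py:15: RuntimeWarning: Mean of empty slice.
  x0,y0,x1,y1=box;h=cv2.cvtColor(im["color"][y0:y1,x0:x1],cv2.COLOR_BGR2HSV).astype(int);y,x=np.nonzero(red(h));print(n,"redcap",x.mean()+x0,y.mean()+y0,len(x))
  ret = ret.dtype.type(ret / rcount)
```

View pics/c5.png

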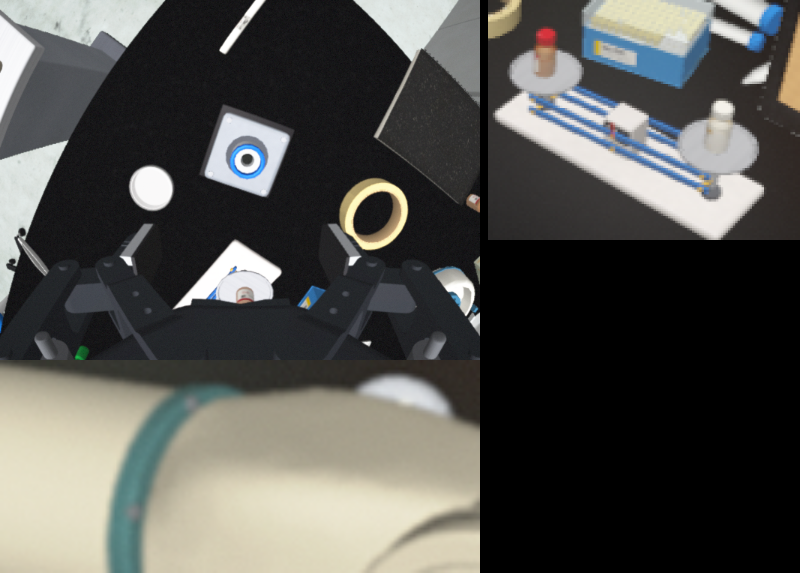

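Compared with the level view, the left pan at scene row 215 has dropped from 212.4, and the right pan at row 246 has risen from 248.5, so red looks heavier. I confirm numerically and measure the cup.

```bash
cat > a4.py <<'E'
from h import *
import pickle
s0=pickle.load(open("s0.pkl","rb"))["scene"];w,s,t=pickle.load(open("w5.pkl","rb"))
for tag,im in(("lvl",s0),("w5",s),("now",r.snapshot("scene"))):
    o=[]
    for cols in((301,306),(322,327),(371,377),(394,399)):
        y0=200 if cols[0]<340 else 235
        g=im["color"][y0:y0+26,cols[0]:cols[1]];h=cv2.cvtColor(g,cv2.COLOR_BGR2HSV).astype(int)
        m=(h[...,1]<60)&(h[...,2]>110)&(h[...,2]<232);o.append(round(float(np.mean([np.nonzero(m[:,i])[0].min()+y0 for i in range(m.shape[1]) if m[:,i].any()])),2))
    print(tag,"top edge rows L L R R",o)
h=cv2.cvtColor(w["color"],cv2.COLOR_BGR2HSV).astype(int)
m=((h[...,0]>98)&(h[...,0]<125)&(h[...,1]>110)&(h[...,2]>60)).astype(np.uint8)
m[:,:270]=0;m[:,390:]=0;m[:150]=0;m[270:]=0
cs,hi=cv2.findContours(m,cv2.RETR_CCOMP,cv2.CHAIN_APPROX_NONE)
for c,k in zip(cs,hi[0]):
    if len(c)>20: e=cv2.fitEllipse(c);print("hole" if k[3]>=0 else "outer",e,wz(w,e[0],.067))
d=w["color"][165:255,280:380];cv2.imwrite("pics/c6.png",cv2.resize(d,None,fx=6,fy=6,interpolation=cv2.INTER_CUBIC))
E
python3 a4.py
```

```text
lvl top edge rows L L R R [205.4, 205.2, 239.5, 241.0]
w5 top edge rows L L R R [208.4, 207.8, 237.17, 238.0]
now top edge rows L L R R [208.4, 207.8, 237.17, 238.0]
outer ((329.5956726074219, 214.74681091308594), (45.57090377807617, 46.35073471069336), 82.7597885131836) [0.49810218 0.23018799 0.067     ]
hole ((329.6246337890625, 214.5475616455078), (33.86565399169922, 35.8075065612793), 79.47730255126953) [0.49801993 0.23031961 0.067     ]
```

View pics/c6.png

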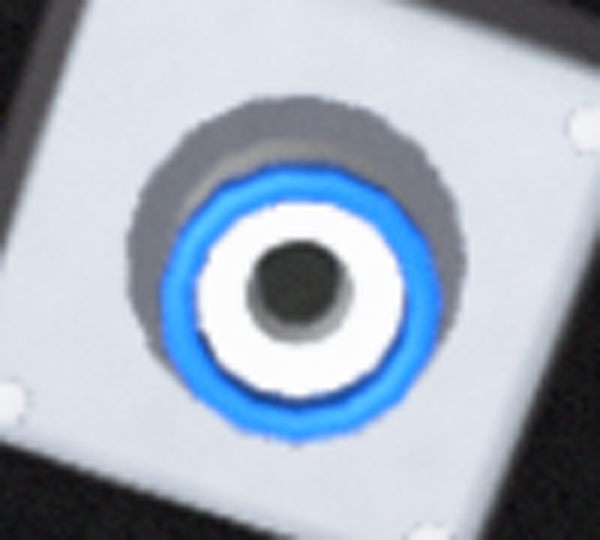

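Red is heavier: the left pan is settled at its low stop (edge about 3 px lower than level, the right about 2.6 px higher). The crop shows the cup ring at wrist px (329.6,214.7), about 46 px wide, which suits 36 mm, giving (0.498, 0.230). I fetch red and hold it above the cup to check alignment.

```bash
cat > a5.py <<'E'
from h import *
import pickle
L=[.6046,.0981];C=[.4980,.2300]
r.goto([*L,.16],ROT());S("overL")
r.move_linear([*L,.0715],ROT(),.12);r.pause(.1);S("down")
r.grab(50);g=S("grab");np.save("g.npy",g["ee_pos"][2]-.060)
r.move_linear([*L,.15],ROT(),.15);S("lift")
r.move_linear([*C,.125],ROT(),.2);r.pause(.3);t=S("overcup")
w=wsnap("w7");pickle.dump((w,t),open("w7.pkl","wb"))
cv2.imwrite("pics/c7.png",cv2.resize(w["color"][180:400,200:440],None,fx=2.5,fy=2.5,interpolation=3))
print(wp(w,(*C,.067)))
E
python3 a5.py
```

```text
overL 19.81 [0.6043 0.0984 0.1598] F [-1.01  0.53  0.18] open 0.0854
down 20.8 [0.6052 0.0984 0.0725] F [ 0.34 -0.62 -0.63] open 0.0853
grab 21.42 [0.6047 0.0981 0.0718] F [ 0.55 -0.07  1.91] open 0.0195
lift 22.09 [0.6041 0.0975 0.1493] F [ 0.45  0.08 -1.07] open 0.0194
overcup 23.4 [0.4985 0.2293 0.125 ] F [-0.92 -0.33 -0.66] open 0.0198
[318.31203246 261.50808955]
```

View pics/c7.png

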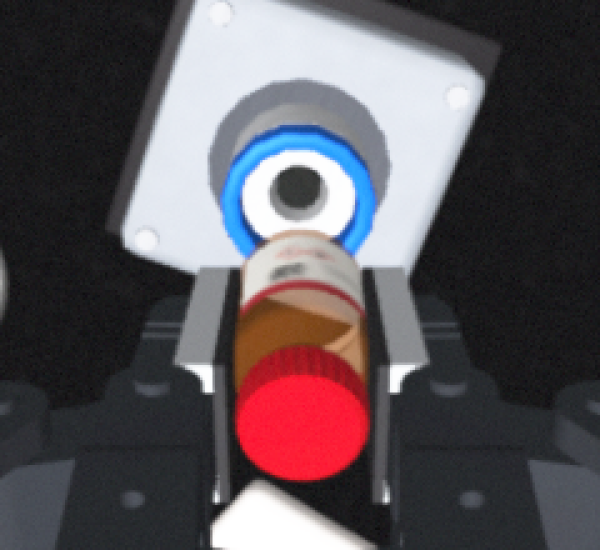

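Run:
```python
from h import *
import pickle
w,t=pickle.load(open("w7.pkl","rb"));g=float(np.load("g.npy"));p=t["ee_pos"];x=R.from_rotvec(t["tool_rot"]).as_matrix()[:,0]
f=p-[0,0,g];c=f+[0,0,.048]
print("g",g,"foot edge",wp(w,f+.011*x),"cap rear/front",wp(w,c-.009*x),wp(w,c+.009*x))
im=w["color"];h=cv2.cvtColor(im,cv2.COLOR_BGR2HSV).astype(int)
m=((h[...,0]>98)&(h[...,0]<125)&(h[...,1]>110)&(h[...,2]>60)).astype(np.uint8)
m[:, :270]=0;m[:,370:]=0;m[:200]=0;m[282:]=0
# outer edge points of the ring above the vial
pts=[]
cs,_=cv2.findContours(m,cv2.RETR_EXTERNAL,cv2.CHAIN_APPROX_NONE);k=max(cs,key=len)[:,0]
k=cv2.convexHull(k)[:,0];k=k[k[:,1]<270]
e=cv2.fitEllipse(k.astype(np.float32));print(e,wz(w,e[0],.067), "ee",p)
```

```text
g 0.011787244661291343 foot edge [317.70587895 272.90117696] cap rear/front [317.06565387 374.28082777] [316.87584766 329.69825954]
((319.010986328125, 261.3108825683594), (61.82244873046875, 64.51817321777344), 171.3874053955078) [0.4982305  0.23034537 0.067     ] ee [0.49847777 0.22933488 0.12498262]
```

Along x_tool the vial's foot edge matches (row 272.4 against 272.9 predicted). Across it, the camera shows about 1.2 mm bias, so the corrected target is (0.4973, 0.2296). I lower with force watched.

```bash
cat > a6.py <<'E'
from h import *
C=[.4973,.2296];g=float(np.load("g.npy"))
def F(n=5):
    v=[]
    for _ in range(n): r.pause(.02);v.append(r.state()["wrist_force"])
    return np.mean(v,0)
r.move_linear([*C,.090],ROT(),.1);r.pause(.3);f0=F(8);S("above")
z=.0715+g-.0118   # about 3 mm above floor
for zz in (.082,.078,.074,z):
    r.move_linear([*C,zz],ROT(),.04);f=F(4)-f0;print(zz,f.round(2))
    if f[2]>2.5: raise SystemExit("contact early")
log=[];
while z>.046:
    fz=(F(4)-f0)[2];e=r.state()["ee_pos"][2];log.append((round(z,4),round(float(e),4),round(float(fz),1)))
    if fz>=14.2: break
    z-=.0008 if fz<7.5 else (.0005 if fz<10.5 else .0002)
    r.move_linear([*C,z],ROT(),.03)
    if np.linalg.norm(r.state()["wrist_force"]-f0)>18.5: print("hard");break
print(log);S("end");print((F(8)-f0).round(2))
E
python3 a6.py
```

```text
above 24.38 [0.4975 0.2296 0.0903] F [ 0.36  0.71 -0.91] open 0.0195
0.082 [-0.13  0.39  0.04]
0.078 [ 0.19 -0.09 -0.41]
0.074 [-0.18  0.07 -0.04]
0.07148724466129133 [-0.08 -0.38 -0.09]
[(0.0715, 0.0715, -0.6), (0.0707, 0.0707, 0.2), (0.0699, 0.0699, -0.4), (0.0691, 0.0691, -0.3), (0.0683, 0.0684, 2.0), (0.0675, 0.0676, 4.4), (0.0667, 0.0667, 3.6), (0.0659, 0.0658, 3.5), (0.0651, 0.065, 3.3), (0.0643, 0.0643, 3.2), (0.0635, 0.0635, 3.9), (0.0627, 0.063, 6.6), (0.0619, 0.0625, 9.9), (0.0614, 0.0623, 11.4), (0.0612, 0.0622, 13.2), (0.061, 0.0622, 13.8), (0.0608, 0.0621, 15.2)]
end 30.88 [0.4974 0.2298 0.0621] F [-2.36 -1.82 13.96] open 0.02
[-1.82 -2.13 15.21]
```

Contact came at the floor height as expected, then about 4 N of drag, then the firm stop about 5 mm down, reaching 15.2 N. I release, retreat and look.

Run:
```python
from h import *
r.release();S("rel")
r.move_linear([.4973,.2296,.15],ROT(),.15)
r.goto([.48,.21,.24],ROT());r.pause(.3);S("up")
w=wsnap("w8");s=r.snapshot("scene")
a=cv2.resize(w["color"],(480,360));b=cv2.resize(s["color"][185:285,220:420],(480,240),interpolation=3)
cv2.imwrite("pics/c8.png",np.vstack([a,b]))
print(capxy(w,red,.09,wp(w,(.4973,.2296,.09))),)
```

```text
rel 31.67 [0.4972 0.2296 0.0607] F [-0.19 -0.53  1.  ] open 0.0851
up 33.17 [0.4796 0.2099 0.2389] F [ 0.81  0.54 -1.04] open 0.0855
(array([353.60671463, 223.35251799]), array([343, 212,  22,  24, 417], dtype=int32), array([0.49918513, 0.22986429, 0.09      ]))
```

View pics/c8.png

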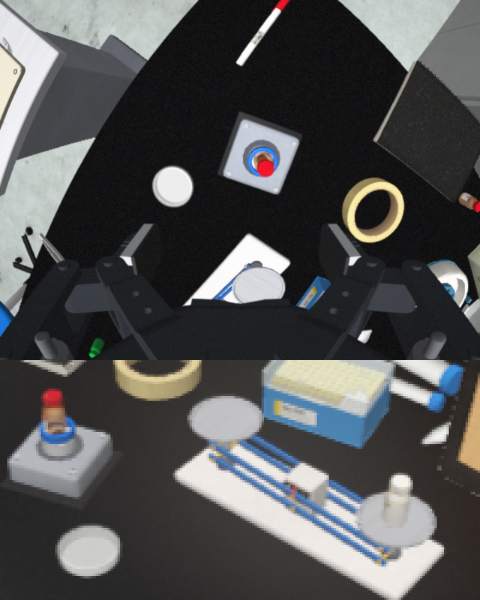

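Red stands upright in the sunken cup (cap at wrist px (354,223)). White stands on its pan, and the dish and tape are in place.

```bash
python3 -c "
from h import *
S();print(r.finish_job())"
```

```text
33.27 [0.4797 0.21   0.2393] F [-1.1   0.27  0.7 ] open 0.0851
the job is handed in; nothing more can be done
None
```

The job is done and handed in at about 33 s of the 67 s allowed.

- **Weighing:** I stood the red-capped vial on the left pan and the white one on the right, then let go of both. The left pan went down: its edge was about 3 px lower than level, the right about 2.6 px higher, unchanged between two pictures. So the red-capped vial is the heavier.
- **Cup:** I took the red-capped vial from its pan and stood it in the blue cup. Drag was about 4 N, and the firm stop came about 5 mm down. I pushed to 15.2 N in all and let go.
- **Last picture:** The red-capped vial stands upright in the cup and the white vial stands on the right pan. The gripper is clear and touching nothing. The dish and tape roll look undisturbed; the timer was not in that picture.
- **What disagreed:**
  - The first straight line down to the red-capped vial was refused by the arm's joint ranges, so I switched to another elbow position.
  - The camera estimates of the cup differed by several millimetres, up to about 1 cm. The wrist view was also about 1.2 mm off across the jaws. I corrected for that by comparing the held vial with the cup before lowering it.

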